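# Fit the brake spring of the sample turntable

## Robot

A 6-joint arm with a two-finger parallel gripper is mounted at the origin on a cart in front of the work surface, level with it; the furniture and walls round the work are solid. World frame = base frame: x ahead of the robot, y to its left, z up, the work surface at z = 0. Lengths are in m, angles in rad, forces in N, time in s.
With the tool pointing down it reaches from about 0.4 to 0.825 m from the base axis. Payload 7 kg.
Tool frame: the origin (TCP) lies on the centre line of the jaws, within the pads' length; the fingertips stand tip_reach ahead of it and the grasp point (between the pads) is the TCP (tip_reach is the distance from the TCP to the fingertips, in m); z points along the fingers, y is the line along which they close (so a half turn about z gives the same grasp; the last joint's range is limited). The gripper opens to 88 mm and grips with 3 to 60 N. Pads are 19 mm wide; open, the fingers measure 130 mm over their backs; the gripper's body (78 mm by 193 mm) begins 47 mm behind the grasp point.
Start: joints at [-1.001, 0.359, 0.012, 0, -1.224, -0.288], TCP at [0.188, -0.648, 0.246] pointing down, gripper open.
Joint ranges: [-3.07, 3.07], [-1.43, 2.12], [-1.02, 1.25], [-3.03, 1.67], [-3.05, -0], [-3.03, 3.03]. Speed limits (rad/s): [2.39, 2.39, 3.01, 3.14, 3.14, 3.14].

## Interface

Orientations are given as [roll, pitch, yaw] about the fixed x, y, z axes, in that order (R = Rz(yaw) Ry(pitch) Rx(roll)).
In Python, from station import get_state, grab_frame, calibration, job_done, find_in, mark_of, tip_reach gives the robot as it stands.
- The arm moves only by the shell command python3 -m handwheel 'ROWS' [OPENING] [FORCE]. ROWS is JSON, a list of rows, each an object with "delta_pos": the shift along the world's x, y, z in units of 30 mm (1.0 is 30 mm), a list of three; "dr": the turn, a rotation vector about the world's x, y, z in degrees, a list of three. In form: [{"delta_pos": [tx, ty, tz], "dr": [rx, ry, rz]}, ...]. A call has 1 to 10 rows; each row shifts and turns the commanded pose from where the row before left it; what a row does not reach is not made up. A row lasts 1/10 s, in which the tool goes at most 50 mm and 8.59 degrees, less where a joint would pass 70% of its speed; a pose out of reach is approached as far as the arm can. A call is refused whole if a number of a shift passes 1 or a number of a turn 8.59, either way. A call with a gripper value outside its range is refused whole. OPENING is the closure, from -1 (fully open) to 1 (shut), set as the call begins (- or left out, the last holds). The fingers move at their own pace and stop on an object; FORCE is the grip in N (left out, the last holds). Time passes only in rows, so rows that do not move let the fingers close. It gives the time, the measured TCP pose, the force, the opening and the grip force at its end, in the units of the state.
- get_state(): the state, without advancing time (a new reading comes with each control period).
- grab_frame(name): name is "scene" or "side" or "wrist"; returns the picture (384x512x3 uint8, red, green, blue); there is no depth.
- calibration(name): a dict with "fx", "fy", "cx", "cy" (pixels), "extrinsics" (4x4, takes a point from world to camera coordinates). Camera axes: x right, y down, z forward; pixel columns grow to the right and rows downward; lengths in m; the calibration is good to about 2 mm. A picture is of the moment at which its call begins: read the wrist's pose just before it. calibration takes no time and is no camera call; for the wrist camera it gives the pose at the moment of the call.
- job_done(): hands the job in; it is judged then, once.
Trained networks look in the newest picture that a camera, given by its name, has taken for a name from the list of things; names that differ only in an ending like _2 or _b are one class to them, and where a whole thing is asked for, a point or a joint stands for the part that bears it (a point fixed in the world has none). Each returns a list of dicts, best first, with "conf" (0 to 1); they miss things now and then, are a little off and sometimes report something else, mostly with a low value. They report only what shows in the picture. A call takes as long as a camera call. They do not tell look-alikes from the thing itself.
- find_in(camera, query): "location" ([column, row] in pixels, amid what is visible of it).
- mark_of(camera, query): "location" ([column, row] in pixels: a listed point, or the origin of a listed thing).
The state is a dict: "t": time; "q": joint angles; "qd": joint speeds; "joint_efforts": joint torques, N m; "eef_pos": TCP position; "ee_rot": TCP orientation; "force": force on the tool from outside, world axes, zero at the start; "moment": the same for the moment, N m; "width": finger opening in m; "gripper_force": force on a finger pad.
Only numpy, scipy, OpenCV 4.12 (cv2) and the standard library are available. Lean on these libraries where they do the work, as an engineer would, in place of code of your own. Each camera call takes 0.05 s, during which the arm holds its last target. There are 200 camera calls.

## Task

Refit the turntable's brake spring: take the loose spring from its wooden rest, put its pin fully down into the hole of the brass anchor on the red brake lever while the spring is still slack, then stretch it and put its yellow eye over the steel post and down under the post's head, so that it stays stretched and holds the brake against the wheel. The anchor has been shifted a little along the lever, so feel for the hole; press gently (under 20 N), never stretch the spring by more than 45 mm, and leave the puck and the tape roll alone.

Things in the scene. Friction and masses are not known exactly. Their poses are not given: they have to be found in the camera images.
- turntable: Fixed green plate 230 x 260 x 12 mm (x, y, z) with a wheel (110 mm across, top at z 50 mm, centre at x +35 mm). Origin: centre of the underside, on the bench; z up, x away from the robot at yaw 0. On the line x = -70 mm lie, from +y to -y: the lever's end, a saddle bar at y +5 mm (top at z 53.5 mm, cheeks to z 64 mm, 38 mm apart) on which the spring's sleeve rests, and the post.
- brake_lever (a joint): Angle of the red brake lever, rad: 0 = shoe against the wheel (stop), up to 0.2 = open, its end swung to +y of the turntable, away from the post. Pivot (vertical) at turntable x +65, y +82 mm. Stays where left (about 0.3 N at its end moves it); the fitted spring pulls it shut.
- lever_end (a point): Nominal hole place on the lever, 135 mm from its pivot, at the anchor's top face (turntable z 52 mm); x axis along the lever to the pivot. The brass anchor plate (30 mm along the lever x 34 x 8 mm thick) is clamped up to 10 mm either way of this point along that x, unmeasured. Its upright through hole, 9 mm across, chamfer 1 mm, is in its centre; 32 mm free below it.
- post: Steel post on a foot on the turntable plate. Origin: centre of the foot's underside, on the plate; z up. Collar 20 mm across, top at 32 mm, on which the eye comes to lie; neck 8 mm across; domed head 14 mm across from 43 to 49 mm.
- post_top (a point): Top centre of the post's head, 49 mm above the post's origin and 61 mm above the turntable's underside.
- spring_rest: Fixed wooden rest 130 x 60 mm, two notched uprights (8 mm thick, at x -32 and +31 mm; the sleeve lies on them 46 mm above the bench, cheeks reach to 54 mm); the spring lies along its x.
- spring: Loose sleeved tension spring, about 0.11 kg. Origin: on the pin's axis at the underside of the yellow end block; x from pin to eye, z up. End block 24 x 20 x 18 mm (x, y, z), z 0 to 18: grasp across y. Steel pin under it: 6 mm across, 28 mm long, last 3 mm tapering to 4.6 mm. Black ringed sleeve 16 mm across, x 12 to 110 mm, axis at z 10 mm. Pull: 3 N plus 0.25 N per mm of stretch.
- pin_tip (a point): Centre of the pin's lower end, 28 mm below the spring's origin. Fully down, it stands 24 mm above the turntable's underside. The spring may tilt some 10 degrees with its pin in the hole: raise the eye by swinging it up about the pin; raised level, the pin is drawn out.
- spring_ext (a joint): Stretch of the spring, m: 0 slack, stop at 0.055. Pin axis to eye centre is 140 mm + stretch.
- eye (a point): Centre of the eye's hole at mid thickness. Yellow eye plate 30 x 28 x 8 mm (x, y, z) with an upright hole 18 mm across; its underside lies 8 mm below the spring's origin. Grasp it across y (28 mm). From 15 to 27 mm behind its centre (towards the pin) a yellow block 20 mm wide joins it to the sleeve, top 18 mm above the spring's origin.
- puck: Dark stone sample puck, 50 mm across, 36 mm high, standing on the wheel. Origin: centre of underside. Leave it alone.
- tape_roll: Tan tape roll, 90 mm across, 48 mm high. Origin: centre of underside. Leave it alone.
There are look-alikes about, which are no part of the job. What is meant by the spring is not purple, and is the larger of those in its own colour.

How it is judged:
On the way, in this order (a step that is already met when the one before it is completed fails the run):
1. the slack spring's pin is down in the anchor's hole (horizontal distance between pin_tip and lever_end below 0.016 m and z of pin_tip in the frame of turntable below 0.03 m and value of joint spring_ext below 0.006 m), for 0.2 s.
2. the spring is stretched by more than 10 mm with its pin still in the hole, the brake shut (horizontal distance between pin_tip and lever_end below 0.016 m and z of pin_tip in the frame of turntable below 0.04 m and value of joint spring_ext above 0.01 m and value of joint brake_lever below 0.03 rad), for 0.2 s.
At the end, for the whole second after the job is handed in: Pin in the hole (tip under 30 mm above the turntable's underside, within 16 mm of lever_end); eye under the post's head (centre within 9 mm of its axis, under 41 mm above the post's origin); stretch over 10 mm; lever under 0.03 rad; spring at rest (horizontal distance between pin_tip and lever_end below 0.016 m and z of pin_tip in the frame of turntable below 0.03 m and value of joint spring_ext above 0.01 m and value of joint brake_lever below 0.03 rad and horizontal distance between eye and post_top below 0.009 m and z of eye in the frame of post below 0.041 m and linear speed of spring below 0.02 m/s); the robot touches nothing.
It fails at once if the spring is pressed against the turntable, its lever or anchor with more than 20 N (contact force between spring and turntable above 20 N).
It fails at once if the spring is stretched by more than 45 mm (value of joint spring_ext above 0.045 m).
It fails at once if the puck or tape roll is moved by more than 15 mm (distance of any of puck, tape_roll from where it was at the start of the episode above 0.015 m).
It also fails if it takes over 67 s, if anything falls off the work surface, if the arm or the gripper's body presses on something with over 40 N, if the wrist force passes 120 N, or if a joint passes its speed limit or range.

## Working session

There is one attempt and no reset: what is moved stays moved. The work goes in short steps, Python scripts to look and compute and a shell command to move; the robot and the scene stay as the last step left them, time stands still between calls to the robot, and variables do not carry over. Pictures are saved under pics/ and viewed, at most 10 in all, crops included, and the job is handed in when it is done.

```bash
mkdir -p pics; cat > h.py <<'E'
import numpy as np, cv2
from station import *
def save(n,f): cv2.imwrite(f,cv2.cvtColor(n,cv2.COLOR_RGB2BGR))
def ray(c,px):
    k=calibration(c) if isinstance(c,str) else c
    E=np.array(k['extrinsics']);R=E[:3,:3];o=-R.T@E[:3,3]
    return o,R.T@np.array([(px[0]-k['cx'])/k['fx'],(px[1]-k['cy'])/k['fy'],1])
def atz(c,px,z):
    o,d=ray(c,px);return o+d*(z-o[2])/d[2]
def proj(c,p):
    k=calibration(c) if isinstance(c,str) else c
    E=np.array(k['extrinsics']);v=E[:3,:3]@p+E[:3,3]
    return np.array([k['fx']*v[0]/v[2]+k['cx'],k['fy']*v[1]/v[2]+k['cy']])
def tri(obs):
    A=np.zeros((3,3));b=np.zeros(3)
    for c,px in obs:
        o,d=ray(c,px);d=d/np.linalg.norm(d);M=np.eye(3)-np.outer(d,d);A+=M;b+=M@o
    return np.linalg.solve(A,b)
E
python3 - <<'E'
from h import *
s=get_state();print(s,tip_reach if not callable(tip_reach) else tip_reach())
ims=[]
for c in ['scene','side','wrist']:
    im=grab_frame(c);save(im,f'pics/{c}0.png');ims.append(im)
    k=calibration(c);E=np.array(k['extrinsics']);print(c,k['fx'],(-E[:3,:3].T@E[:3,3]).round(3),E[2,:3].round(2))
    for q in ['turntable','post_top','lever_end','spring','pin_tip','eye','spring_rest','puck','tape_roll']:
        print(c,q,[(np.round(d['location']).tolist(),round(d['conf'],2)) for d in mark_of(c,q)])
v=np.vstack([ims[0],ims[1]]);
save(cv2.resize(np.hstack([ims[0],ims[1]]),(800,300)),'pics/both.png')
E
```

```text
{'t': 0.0, 'q': array([-1.00091587e+00,  3.59361932e-01,  1.10473468e-02, -3.78691144e-04,
       -1.22411336e+00, -2.88078492e-01]), 'qd': array([ 4.04931985e-04,  1.04952973e-04,  9.12896109e-04, -8.64631583e-04,
        2.21784503e-03, -5.10991679e-05]), 'joint_efforts': array([ 4.58949144e-04, -5.82722461e+01,  2.93038148e+01,  6.99711040e+00,
        6.67886066e-03, -1.31242296e-04]), 'eef_pos': array([ 0.18754379, -0.64792801,  0.24462866]), 'ee_rot': array([ 3.13992712e+00, -1.22284256e-04, -2.85991955e+00]), 'force': array([ 0.12734892,  0.39471648, -0.20333981]), 'moment': array([ 0.01796001,  0.01165206, -0.03545185]), 'gripper_force': 0.0, 'width': 0.08795667752683019} 0.019
scene 346.94175445497723 [-0.439  0.493  0.631] [ 0.74 -0.5  -0.46]
scene turntable [([170.0, 223.0], 0.79)]
scene post_top [([201.0, 207.0], 0.49)]
scene lever_end [([155.0, 232.0], 0.64)]
scene spring [([242.0, 207.0], 0.63)]
scene pin_tip [([246.0, 208.0], 0.53), ([151.0, 232.0], 0.22)]
scene eye [([226.0, 199.0], 0.51)]
scene spring_rest []
scene puck [([161.0, 209.0], 0.77)]
scene tape_roll []
side 373.2954765373083 [0.434 0.756 0.842] [ 0.06 -0.76 -0.65]
side turntable [([235.0, 288.0], 0.59)]
side post_top [([259.0, 245.0], 0.69), ([250.0, 190.0], 0.3)]
side lever_end [([266.0, 307.0], 0.59)]
side spring [([248.0, 182.0], 0.66), ([269.0, 217.0], 0.65), ([305.0, 178.0], 0.44)]
side pin_tip [([248.0, 190.0], 0.68), ([266.0, 212.0], 0.59), ([306.0, 172.0], 0.4)]
side eye [([262.0, 160.0], 0.52), ([238.0, 217.0], 0.5), ([282.0, 185.0], 0.48)]
side spring_rest [([256.0, 185.0], 0.75)]
side puck [([214.0, 278.0], 0.94)]
side tape_roll [([252.0, 143.0], 0.61)]
wrist 321.5386868810875 [ 0.112 -0.67   0.384] [ 0.28  0.08 -0.96]
wrist turntable []
wrist post_top []
wrist lever_end []
wrist spring []
wrist pin_tip []
wrist eye []
wrist spring_rest []
wrist puck []
wrist tape_roll []
```

View pics/scene0.png

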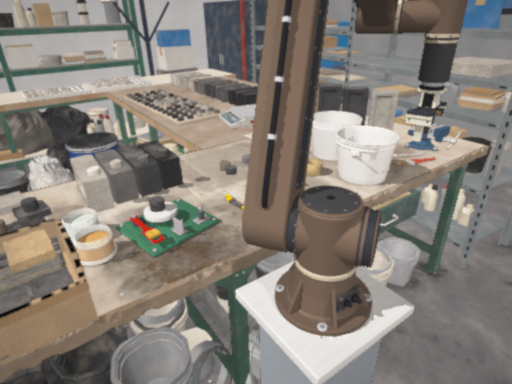

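View pics/side0.png

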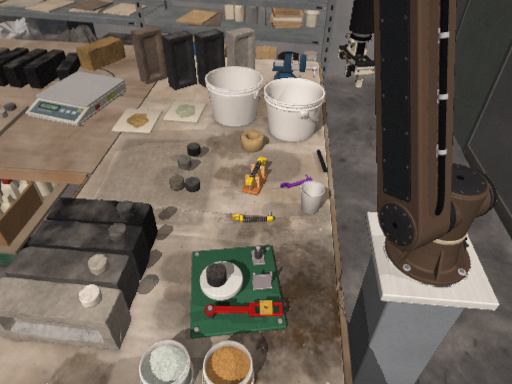

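The side view shows three spring candidates: yellow/black on the orange-brown rest at (256,175), yellow/black lying on the bench at (253,217), and purple at (297,183). By the description, mine is the one on the rest. I'll check it in a crop.

```bash
python3 - <<'E'
from h import *
im=cv2.imread('pics/side0.png');cv2.imwrite('pics/crop1.png',cv2.resize(im[130:340,170:340],None,fx=3.5,fy=2.85,interpolation=cv2.INTER_CUBIC)[:600])
for n,p,z in [('end1',(248,190),.05),('end2',(262,160),.05),('benchL',(238,217),.01),('benchR',(269,217),.01),('rest',(256,185),0),('tt',(235,288),0),('post',(259,245),.061),('lev',(266,307),.052),('puck',(214,278),.05),('tape',(252,143),0)]:
    print(n,atz('side',p,z).round(3))
print(tri([('side',(259,245)),('scene',(201,207))]),tri([('side',(266,307)),('scene',(155,232))]))
s=get_state();E=np.array(calibration('wrist')['extrinsics']);print(E.round(3))
E
```

```text
end1 [ 0.539 -0.162  0.05 ]
end2 [ 0.508 -0.332  0.05 ]
benchL [ 0.562 -0.075  0.01 ]
benchR [ 0.464 -0.085  0.01 ]
rest [ 0.521 -0.249  0.   ]
tt [0.536 0.18  0.   ]
post [0.482 0.078 0.061]
lev [0.449 0.261 0.052]
puck [0.587 0.19  0.05 ]
tape [ 0.562 -0.513  0.   ]
[0.48233317 0.07843079 0.06134224] [0.44983745 0.25365366 0.0475608 ]
[[-0.278  0.96   0.     0.675]
 [ 0.919  0.266  0.29  -0.036]
 [ 0.279  0.081 -0.957  0.391]
 [ 0.     0.     0.     1.   ]]
```

View pics/crop1.png

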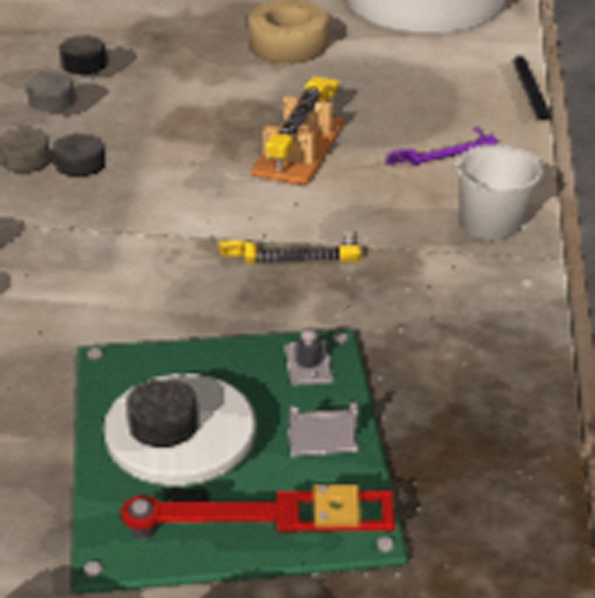

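The crop confirms it. The spring on the rest (pin end crop (278,148), eye (322,88)) is larger than the yellow one on the bench (crop (290,252)), so I'm taking the rest's spring. Next I raise the arm and fly over the rest to look.

```bash
python3 -m handwheel '[{"delta_pos":[0,0,1],"dr":[0,0,0]},{"delta_pos":[0,0,1],"dr":[0,0,0]},{"delta_pos":[0,0,1],"dr":[0,0,0]},{"delta_pos":[0,0.5,1],"dr":[0,0,0]},{"delta_pos":[0.8,0.96,0],"dr":[0,0,8]},{"delta_pos":[0.8,0.96,0],"dr":[0,0,8]},{"delta_pos":[0.8,0.96,0],"dr":[0,0,8]},{"delta_pos":[0.8,0.96,0],"dr":[0,0,8]},{"delta_pos":[0.8,0.96,0],"dr":[0,0,8]},{"delta_pos":[0.8,0.96,0],"dr":[0,0,8]}]' -1
python3 -m handwheel '[{"delta_pos":[0.8,0.96,-0.2],"dr":[0,0,8]},{"delta_pos":[0.8,0.96,-0.2],"dr":[0,0,8]},{"delta_pos":[0.8,0.96,-0.4],"dr":[0,0,0]},{"delta_pos":[0.8,0.96,-0.4],"dr":[0,0,0]},{"delta_pos":[0.8,0.96,-0.5],"dr":[0,0,0]},{"delta_pos":[0.8,0.96,-0.5],"dr":[0,0,0]},{"delta_pos":[0.8,0.9,-0.5],"dr":[0,0,0]},{"delta_pos":[0.8,0.7,-0.5],"dr":[0,0,0]},{"delta_pos":[0,0,0],"dr":[0,0,0]},{"delta_pos":[0,0,0],"dr":[0,0,0]}]'
python3 - <<'E'
from h import *
s=get_state();print(s['t'],s['eef_pos'],s['ee_rot'])
k=calibration('wrist');im=grab_frame('wrist');save(im,'pics/w1.png')
zz={'spring':.044,'pin_tip':.016,'eye':.048,'spring_rest':0}
for q in zz:
    for f in (mark_of,find_in):
        print(f.__name__,q,[(np.round(d['location']).tolist(),round(d['conf'],2),atz(k,d['location'],zz[q]).round(4)) for d in f('wrist',q)])
E
```

```text
t: 2.5
eef_pos: [0.3324, -0.4593, 0.3658]
ee_rot: [-3.141, -0.0, -2.016]
force: [0.9, -1.2, -1.2]
width: 0.0878
gripper_force: 0.0
t: 3.5
eef_pos: [0.5239, -0.2392, 0.2691]
ee_rot: [3.14, -0.0, -1.741]
force: [-0.1, 0.1, 0.4]
width: 0.0876
gripper_force: 0.0
3.5 [ 0.52390301 -0.23919251  0.26907576] [ 3.14037207e+00 -2.40670811e-04 -1.74123833e+00]
call spring [([250.0, 200.0], 0.85, array([ 0.5395, -0.2018,  0.044 ])), ([320.0, 261.0], 0.78, array([ 0.4669, -0.107 ,  0.044 ])), ([401.0, 87.0], 0.78, array([ 0.3575, -0.2997,  0.044 ]))]
call spring [([251.0, 127.0], 0.59, array([ 0.5232, -0.2854,  0.044 ])), ([373.0, 115.0], 0.58, array([ 0.3892, -0.2757,  0.044 ])), ([318.0, 268.0], 0.55, array([ 0.4704, -0.0968,  0.044 ]))]
call pin_tip [([316.0, 253.0], 0.9, array([ 0.468, -0.103,  0.016])), ([394.0, 75.0], 0.89, array([ 0.3521, -0.3131,  0.016 ]))]
call pin_tip [([373.0, 116.0], 0.96, array([ 0.3793, -0.2708,  0.016 ])), ([316.0, 267.0], 0.89, array([ 0.47  , -0.0827,  0.016 ])), ([252.0, 125.0], 0.81, array([ 0.5233, -0.2853,  0.016 ]))]
call eye [([333.0, 140.0], 0.77, array([ 0.4358, -0.2564,  0.048 ])), ([252.0, 68.0], 0.68, array([ 0.5121, -0.3455,  0.048 ]))]
call eye [([246.0, 78.0], 0.93, array([ 0.5198, -0.3362,  0.048 ])), ([338.0, 138.0], 0.8, array([ 0.4297, -0.2571,  0.048 ])), ([248.0, 133.0], 0.74, array([ 0.5279, -0.2798,  0.048 ]))]
call spring_rest [([251.0, 142.0], 0.62, array([ 0.5284, -0.2638,  0.    ]))]
call spring_rest [([258.0, 136.0], 0.84, array([ 0.5184, -0.2689,  0.    ]))]
```

View pics/w1.png

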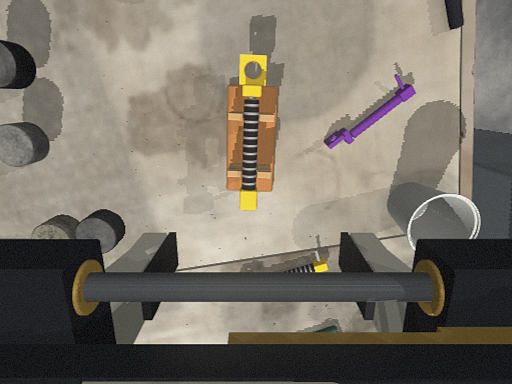

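The wrist view shows the spring on the rest with its pin block at (249,201) and eye at (253,70). The purple one is at (370,118) and the small yellow one is partly visible at (318,268). Before grasping I'll look at the turntable.

```bash
cat > yel.py <<'E'
from h import *
im=cv2.imread('pics/w1.png');hsv=cv2.cvtColor(im,cv2.COLOR_BGR2HSV)
m=cv2.inRange(hsv,(22,140,120),(35,255,255));m[240:]=0
n,l,st,ce=cv2.connectedComponentsWithStats(m)
k=calibration('wrist')
for i in range(1,n):
    if st[i][4]>60: 
        r=cv2.minAreaRect(np.argwhere(l==i)[:,::-1].astype(np.float32));print(st[i],ce[i].round(1),r,atz(k,ce[i],.062).round(4))
for n,p,z in [('blk',(248.5,200.5),.062),('eye',(253,70),.044)]: print(n,atz(k,p,z).round(4))
E
python3 yel.py
python3 -m handwheel '[{"delta_pos":[-0.1,1,0.2],"dr":[0,0,2]},{"delta_pos":[-0.1,1,0.2],"dr":[0,0,2]},{"delta_pos":[-0.1,1,0.2],"dr":[0,0,2]},{"delta_pos":[-0.1,1,0.2],"dr":[0,0,2]},{"delta_pos":[-0.1,1,0.2],"dr":[0,0,2]},{"delta_pos":[-0.1,1,0],"dr":[0,0,2]},{"delta_pos":[-0.1,1,0],"dr":[0,0,2]},{"delta_pos":[-0.1,1,0],"dr":[0,0,2]},{"delta_pos":[-0.1,1,0],"dr":[0,0,2]},{"delta_pos":[-0.1,1,0],"dr":[0,0,2]}]'
python3 -m handwheel '[{"delta_pos":[-0.1,1,0],"dr":[0,0,0]},{"delta_pos":[-0.1,1,0],"dr":[0,0,0]},{"delta_pos":[-0.1,1,0],"dr":[0,0,0]},{"delta_pos":[-0.1,1,0],"dr":[0,0,0]},{"delta_pos":[-0.1,1,0],"dr":[0,0,0]},{"delta_pos":[0,0,0],"dr":[0,0,0]},{"delta_pos":[0,0,0],"dr":[0,0,0]}]'
python3 - <<'E'
from h import *
s=get_state();print(s['t'],s['eef_pos'],s['ee_rot'])
k=calibration('wrist');im=grab_frame('wrist');save(im,'pics/w2.png');np.save('k2.npy',k,allow_pickle=True)
zz={'lever_end':.052,'post_top':.061,'turntable':0,'puck':.05,'brake_lever':.04}
for q in zz:
    for f in (mark_of,):
        print(f.__name__,q,[(np.round(d['location'],1).tolist(),round(d['conf'],2),atz(k,d['location'],zz[q]).round(4)) for d in f('wrist',q)])
E
```

```text
[239  54  28  43 809] [252.2  75.2] ((252.28350830078125, 75.26288604736328), (26.472667694091797, 41.820457458496094), 2.602562189102173) [ 0.5125 -0.3385  0.062 ]
[240 189  17  21 331] [247.9 199.5] ((248.0, 199.0), (20.0, 16.0), 90.0) [ 0.5407 -0.2089  0.062 ]
blk [ 0.5402 -0.2077  0.062 ]
eye [ 0.5108 -0.3445  0.044 ]
t: 4.95
eef_pos: [0.4934, 0.0613, 0.2999]
ee_rot: [-3.141, 0.0, -1.393]
force: [1.0, 0.1, 0.7]
width: 0.0872
gripper_force: 0.0
t: 5.65
eef_pos: [0.4785, 0.2106, 0.2995]
ee_rot: [3.141, -0.0, -1.392]
force: [-0.1, -0.3, 0.8]
width: 0.0878
gripper_force: 0.0
5.65 [0.47850198 0.21057598 0.29946271] [ 3.14131956e+00 -2.03156584e-04 -1.39249808e+00]
call lever_end [([273.1, 202.9], 0.81, array([0.4506, 0.2574, 0.052 ]))]
call post_top [([276.6, 43.4], 0.81, array([0.4824, 0.0764, 0.061 ]))]
call turntable [([218.7, 121.9], 0.74, array([0.538 , 0.1751, 0.    ]))]
call puck [([175.1, 132.0], 0.89, array([0.5824, 0.1912, 0.05  ])), ([218.1, 122.5], 0.27, array([0.5335, 0.1711, 0.05  ]))]Traceback (most recent call last):
  File "<stdin>", line 7, in <module>
ValueError: it knows: eye, lever_end, pin_tip, post, post_top, puck, spring, spring_rest, tape_roll, turntable
```

View pics/w2.png

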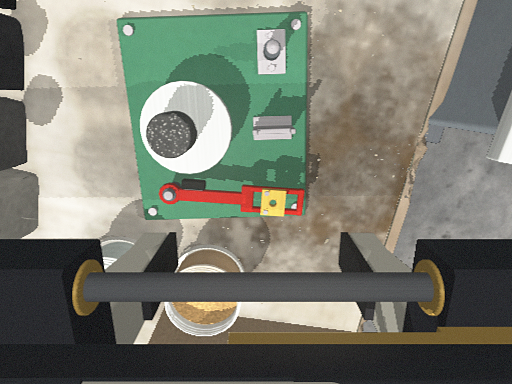

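Here the post head is at (272,48), the saddle at (273,127), the brass anchor at about (273,203) and the lever pivot at (169,195). The puck is on the wheel. I'll zoom in on the hole.

```bash
python3 - <<'E'
from h import *
k=np.load('k2.npy',allow_pickle=True).item()
im=cv2.imread('pics/w2.png')
cv2.imwrite('pics/crop2.png',cv2.resize(im[180:225,235:310],None,fx=10,fy=10,interpolation=cv2.INTER_CUBIC))
hsv=cv2.cvtColor(im,cv2.COLOR_BGR2HSV)
g=cv2.inRange(hsv,(60,80,40),(85,255,255));g[225:]=0
cs,_=cv2.findContours(g,0,1)
c=np.vstack([x for x in cs if len(x)>30]);r=cv2.minAreaRect(c);b=cv2.boxPoints(r);print(r)
P=np.array([atz(k,p,.012) for p in b]);print(P.round(4),P.mean(0).round(4))
e=np.roll(P,-1,0)-P;print(np.linalg.norm(e,axis=1).round(4),np.degrees(np.arctan2(e[:,1],e[:,0])).round(1))
y=cv2.inRange(hsv,(18,120,120),(34,255,255));y[:185]=0;y[220:]=0;y[:,:240]=0;y[:,310:]=0
q=np.argwhere(y)[:,::-1].astype(np.float32);r=cv2.minAreaRect(q);print('anchor',r,atz(k,r[0],.052).round(4))
red=(cv2.inRange(hsv,(0,150,90),(8,255,255))|cv2.inRange(hsv,(174,150,90),(180,255,255)))
q=np.argwhere(red)[:,::-1].astype(np.float32);print('red',cv2.minAreaRect(q))
print('pivot',atz(k,(169,195),.052).round(4),'post',atz(k,(271.5,47.5),.061).round(4))
E
```

```text
((214.97943115234375, 116.08307647705078), (202.88543701171875, 189.1998291015625), 87.9786376953125)
[[0.673  0.0758 0.012 ]
 [0.4535 0.0289 0.012 ]
 [0.3873 0.2767 0.012 ]
 [0.6496 0.3341 0.012 ]] [0.5408 0.1789 0.012 ]
[0.2244 0.2564 0.2685 0.2593] [-167.9  105.    12.3  -84.8]
anchor ((272.68780517578125, 201.8705596923828), (24.010255813598633, 26.71764373779297), 4.085616588592529) [0.4513 0.2561 0.052 ]
red ((231.11965942382812, 197.10980224609375), (144.60023498535156, 26.380115509033203), 3.8785247802734375)
pivot [0.5813 0.2702 0.052 ] post [0.487  0.0814 0.061 ]
```

View pics/crop2.png

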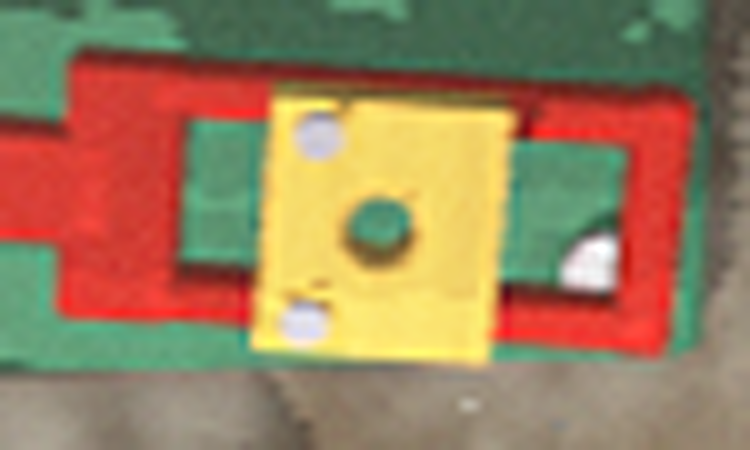

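The hole is at (272.8,203), in the middle of the anchor. The lever is part-open. Now back to the spring.

```bash
python3 -m handwheel '[{"delta_pos":[0.15,-1,-0.3],"dr":[0,0,-2.2]},{"delta_pos":[0.15,-1,-0.3],"dr":[0,0,-2.2]},{"delta_pos":[0.15,-1,-0.3],"dr":[0,0,-2.2]},{"delta_pos":[0.15,-1,-0.3],"dr":[0,0,-2.2]},{"delta_pos":[0.15,-1,-0.3],"dr":[0,0,-2.2]},{"delta_pos":[0.15,-1,-0.3],"dr":[0,0,-2.2]},{"delta_pos":[0.15,-1,-0.3],"dr":[0,0,-2.2]},{"delta_pos":[0.15,-1,-0.3],"dr":[0,0,-2.2]},{"delta_pos":[0.15,-1,-0.3],"dr":[0,0,-2.2]},{"delta_pos":[0.15,-1,-0.3],"dr":[0,0,-2.7]}]'
python3 -m handwheel '[{"delta_pos":[0.15,-1,-0.5],"dr":[0,0,0]},{"delta_pos":[0.15,-1,-0.5],"dr":[0,0,0]},{"delta_pos":[0.15,-1,-0.5],"dr":[0,0,0]},{"delta_pos":[0.15,-1,-0.5],"dr":[0,0,0]},{"delta_pos":[0,0,0],"dr":[0,0,0]},{"delta_pos":[0,0,0],"dr":[0,0,0]}]'
python3 - <<'E'
from h import *
s=get_state();p=s['eef_pos'];print(s['t'],p,s['ee_rot'])
k=calibration('wrist');im=grab_frame('wrist');save(im,'pics/w3.png')
hsv=cv2.cvtColor(im,cv2.COLOR_RGB2HSV);m=cv2.inRange(hsv,(22,130,100),(35,255,255))
n,l,st,ce=cv2.connectedComponentsWithStats(m)
for i in range(1,n):
    if st[i][4]>80: print(st[i],ce[i].round(1),atz(k,ce[i],.062).round(4))
print('eye',[(d['location'],atz(k,d['location'],.044)) for d in mark_of('wrist','eye')])
k2=np.load('k2.npy',allow_pickle=True).item()
print('hole',atz(k2,(272.8,203),.052),'saddle',atz(k2,(273,126),.0535))
i2=cv2.imread('pics/w2.png')
v=np.hstack([cv2.resize(cv2.cvtColor(im,cv2.COLOR_RGB2BGR),(400,300)),cv2.resize(i2[25:145,235:315],(200,300),interpolation=cv2.INTER_CUBIC)])
cv2.imwrite('pics/v3.png',v)
E
```

```text
t: 6.9
eef_pos: [0.5236, -0.0917, 0.2095]
ee_rot: [-3.141, 0.0, -1.789]
force: [0.8, 0.2, 0.9]
width: 0.0874
gripper_force: 0.0
t: 7.5
eef_pos: [0.5411, -0.2109, 0.1491]
ee_rot: [3.14, -0.0, -1.789]
force: [0.5, 0.8, -0.4]
width: 0.0876
gripper_force: 0.0
7.5 [ 0.54108817 -0.21091297  0.14908813] [ 3.14048435e+00 -2.73762622e-04 -1.78885434e+00]
[ 237    0   42   52 1390] [257.7  27.2] [ 0.5154 -0.3286  0.062 ]
[246 191  27  35 777] [259.2 210. ] [ 0.541  -0.2081  0.062 ]
[249 306  35  27 611] [265.5 318.8] [ 0.5565 -0.113   0.062 ]
eye [([257.6, 316.8], array([ 0.56550416, -0.10270643,  0.044     ])), ([256.4, 8.8], array([ 0.51306377, -0.34293765,  0.044     ])), ([377.7, 114.3], array([ 0.44069321, -0.25599574,  0.044     ]))]
hole [0.45091274 0.25755188 0.052     ] saddle [0.46906462 0.16327365 0.0535    ]
```

View pics/v3.png

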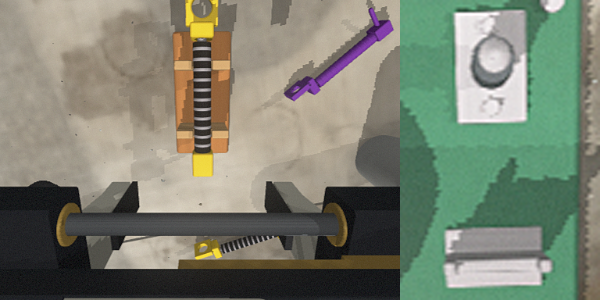

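The block sits at (259,210), directly below the gripper, giving world (0.541,-0.208). I descend and grasp.

```bash
python3 -m handwheel '[{"delta_pos":[0,0.1,-0.6],"dr":[0,0,0]},{"delta_pos":[0,0,-0.6],"dr":[0,0,0]},{"delta_pos":[0,0,-0.6],"dr":[0,0,0]},{"delta_pos":[0,0,-0.5],"dr":[0,0,0]},{"delta_pos":[0,0,-0.47],"dr":[0,0,0]},{"delta_pos":[0,0,0],"dr":[0,0,0]},{"delta_pos":[0,0,0],"dr":[0,0,0]}]'
python3 -m handwheel '[{"delta_pos":[0,0,0],"dr":[0,0,0]},{"delta_pos":[0,0,0],"dr":[0,0,0]},{"delta_pos":[0,0,0],"dr":[0,0,0]},{"delta_pos":[0,0,0],"dr":[0,0,0]},{"delta_pos":[0,0,0],"dr":[0,0,0]},{"delta_pos":[0,0,0],"dr":[0,0,0]},{"delta_pos":[0,0,0],"dr":[0,0,0]},{"delta_pos":[0,0,0],"dr":[0,0,0]},{"delta_pos":[0,0,0],"dr":[0,0,0]},{"delta_pos":[0,0,0],"dr":[0,0,0]}]' 1 45
```

```text
t: 8.3
eef_pos: [0.5422, -0.2062, 0.0673]
ee_rot: [-3.141, -0.0, -1.785]
force: [-0.8, 0.0, 0.4]
width: 0.0877
gripper_force: 0.0
t: 9.3
eef_pos: [0.5416, -0.2068, 0.0664]
ee_rot: [3.141, -0.0, -1.786]
force: [0.4, -1.2, -0.4]
width: 0.0197
gripper_force: 45.0
```

```bash
python3 -m handwheel '[{"delta_pos":[0,0,0.4],"dr":[0,0,0]},{"delta_pos":[0,0,0.7],"dr":[0,0,0]},{"delta_pos":[0,0,0.8],"dr":[0,0,0]},{"delta_pos":[0,0,0.8],"dr":[0,0,0]},{"delta_pos":[-0.1,0.5,0],"dr":[0,0,1.5]},{"delta_pos":[-0.2,1,0],"dr":[0,0,1.5]},{"delta_pos":[-0.2,1,0],"dr":[0,0,1.5]},{"delta_pos":[-0.2,1,0],"dr":[0,0,1.5]},{"delta_pos":[-0.2,1,0],"dr":[0,0,1.5]},{"delta_pos":[-0.2,1,0],"dr":[0,0,1.5]}]'
python3 -m handwheel '[{"delta_pos":[-0.2,1,0],"dr":[0,0,1.5]},{"delta_pos":[-0.2,1,0],"dr":[0,0,1.5]},{"delta_pos":[-0.2,1,0],"dr":[0,0,1.5]},{"delta_pos":[-0.2,1,0],"dr":[0,0,1.5]},{"delta_pos":[-0.2,1,0],"dr":[0,0,1.5]},{"delta_pos":[-0.2,1,0],"dr":[0,0,1.5]},{"delta_pos":[-0.2,1,0],"dr":[0,0,1.5]},{"delta_pos":[-0.2,1,0],"dr":[0,0,1.5]},{"delta_pos":[-0.2,1,0],"dr":[0,0,1.5]},{"delta_pos":[0,0.5,0],"dr":[0,0,0]}]'
python3 -m handwheel '[{"delta_pos":[0,0,0],"dr":[0,0,0]},{"delta_pos":[0,0,0],"dr":[0,0,0]},{"delta_pos":[0,0,0],"dr":[0,0,0]}]'
python3 - <<'E'
from h import *
s=get_state();p=s['eef_pos'];print(s['t'],p,s['ee_rot'],s['width'])
a=grab_frame('wrist');b=grab_frame('side')
save(b,'pics/s4.png')
print(atz('side',mark_of('side','pin_tip')[0]['location'],p[2]-.05), mark_of('side','pin_tip'))
H=np.array([.451,.2576,.052]);print('hole px',proj('side',H),'tip px',proj('side',p-[0,0,.05]))
v=np.hstack([cv2.resize(cv2.cvtColor(a,cv2.COLOR_RGB2BGR),(400,300)),cv2.resize(cv2.cvtColor(b,cv2.COLOR_RGB2BGR)[210:330,200:320],(400,400),interpolation=cv2.INTER_CUBIC)[50:350]])
cv2.imwrite('pics/v4.png',v)
E
```

```text
t: 10.3
eef_pos: [0.5079, -0.0403, 0.1476]
ee_rot: [3.142, 0.0, -1.628]
force: [0.2, -0.1, -1.1]
width: 0.0193
gripper_force: 45.0
t: 11.3
eef_pos: [0.4538, 0.2453, 0.1477]
ee_rot: [-3.141, 0.0, -1.391]
force: [0.1, -0.3, -0.1]
width: 0.0197
gripper_force: 45.0
t: 11.6
eef_pos: [0.4545, 0.2423, 0.1473]
ee_rot: [3.141, -0.0, -1.395]
force: [0.0, -0.4, -0.2]
width: 0.0196
gripper_force: 45.0
11.6 [0.45450185 0.24229683 0.14734582] [ 3.14103861e+00 -3.03812912e-04 -1.39460202e+00] 0.01963399671073676
[0.44898202 0.24353761 0.09734582] [{'location': [267.2, 289.5], 'conf': 0.43}]
hole px [265.37634315 305.58767233] tip px [264.88589853 288.85136019]
```

View pics/v4.png

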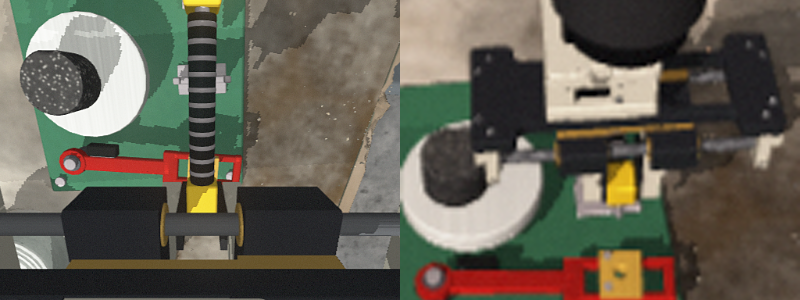

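```bash
python3 -m handwheel '[{"delta_pos":[-0.06,0.27,0],"dr":[0,0,0]},{"delta_pos":[-0.06,0.27,-0.2],"dr":[0,0,0]},{"delta_pos":[0,0,-0.4],"dr":[0,0,0]},{"delta_pos":[0,0,-0.4],"dr":[0,0,0]},{"delta_pos":[0,0,-0.2],"dr":[0,0,0]},{"delta_pos":[0,0,0],"dr":[0,0,0]},{"delta_pos":[0,0,0],"dr":[0,0,0]},{"delta_pos":[0,0,0],"dr":[0,0,0]}]'
python3 - <<'E'
from h import *
s=get_state();p=s['eef_pos'];print(s['t'],p,s['ee_rot'],s['width'],s['force'])
b=grab_frame('side');c=grab_frame('scene')
k=[cv2.resize(cv2.cvtColor(x,cv2.COLOR_RGB2BGR),(400,400),interpolation=cv2.INTER_CUBIC) for x in (b[260:340,226:306],c[190:260,120:190])]
cv2.imwrite('pics/v5.png',np.hstack(k))
print(proj('side',np.array([.451,.2576,.052])),proj('scene',np.array([.451,.2576,.052])))
E
```

```text
t: 12.6
eef_pos: [0.4514, 0.2596, 0.1118]
ee_rot: [-3.141, 0.0, -1.394]
force: [0.6, -0.5, -1.1]
width: 0.0197
gripper_force: 45.0
12.6 [0.45136832 0.25958247 0.1117808 ] [-3.14105262e+00  2.75831718e-04 -1.39371639e+00] 0.01971641995722199 [ 0.56298477 -0.51150044 -1.05014225]
[265.37634315 305.58767233] [152.42209896 232.10079348]
```

View pics/v5.png

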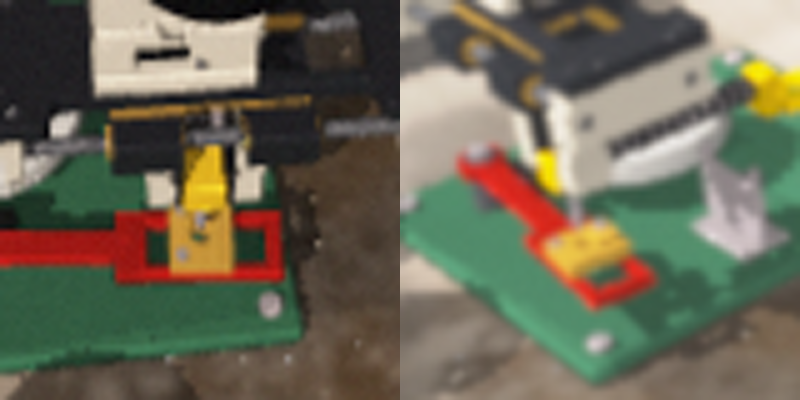

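The pin stands just over the anchor: side crop tip (200,220) above the hole at (198,235). I lower gently and watch the force.

```bash
python3 -m handwheel '[{"delta_pos":[0,0,-0.1],"dr":[0,0,0]},{"delta_pos":[0,0,-0.1],"dr":[0,0,0]},{"delta_pos":[0,0,-0.1],"dr":[0,0,0]},{"delta_pos":[0,0,0],"dr":[0,0,0]}]'
python3 -m handwheel '[{"delta_pos":[0,0,-0.05],"dr":[0,0,0]},{"delta_pos":[0,0,-0.05],"dr":[0,0,0]},{"delta_pos":[0,0,0],"dr":[0,0,0]},{"delta_pos":[0,0,0],"dr":[0,0,0]}]'
```

```text
t: 13.1
eef_pos: [0.4508, 0.2592, 0.1019]
ee_rot: [3.141, -0.001, -1.394]
force: [0.7, 0.5, -0.8]
width: 0.0196
gripper_force: 45.0
t: 13.5
eef_pos: [0.4511, 0.2594, 0.0994]
ee_rot: [3.142, -0.0, -1.394]
force: [0.6, -0.2, -1.6]
width: 0.0198
gripper_force: 45.0
```

```bash
python3 -m handwheel '[{"delta_pos":[0,0,-0.05],"dr":[0,0,0]},{"delta_pos":[0,0,-0.05],"dr":[0,0,0]},{"delta_pos":[0,0,0],"dr":[0,0,0]},{"delta_pos":[0,0,0],"dr":[0,0,0]}]'
python3 -m handwheel '[{"delta_pos":[0,0,-0.05],"dr":[0,0,0]},{"delta_pos":[0,0,-0.05],"dr":[0,0,0]},{"delta_pos":[0,0,0],"dr":[0,0,0]}]'
```

```text
t: 13.9
eef_pos: [0.4511, 0.2594, 0.0964]
ee_rot: [3.141, -0.0, -1.394]
force: [-0.0, 0.1, -1.5]
width: 0.0194
gripper_force: 45.0
t: 14.2
eef_pos: [0.451, 0.2593, 0.0932]
ee_rot: [3.141, -0.0, -1.394]
force: [-0.5, 0.3, -1.3]
width: 0.0197
gripper_force: 45.0
```

```bash
python3 -m handwheel '[{"delta_pos":[0,0,-0.1],"dr":[0,0,0]},{"delta_pos":[0,0,-0.1],"dr":[0,0,0]},{"delta_pos":[0,0,-0.1],"dr":[0,0,0]},{"delta_pos":[0,0,0],"dr":[0,0,0]}]'
python3 -m handwheel '[{"delta_pos":[0,0,-0.07],"dr":[0,0,0]},{"delta_pos":[0,0,-0.07],"dr":[0,0,0]},{"delta_pos":[0,0,0],"dr":[0,0,0]}]'
```

```text
t: 14.6
eef_pos: [0.4508, 0.2592, 0.0839]
ee_rot: [3.141, -0.001, -1.394]
force: [-1.1, -0.1, -1.1]
width: 0.0198
gripper_force: 45.0
t: 14.9
eef_pos: [0.451, 0.2593, 0.08]
ee_rot: [3.141, -0.0, -1.394]
force: [-0.2, -0.7, -0.9]
width: 0.0195
gripper_force: 45.0
```

```bash
python3 -m handwheel '[{"delta_pos":[0,0,-0.06],"dr":[0,0,0]},{"delta_pos":[0,0,-0.06],"dr":[0,0,0]},{"delta_pos":[0,0,0],"dr":[0,0,0]}]'
python3 -m handwheel '[{"delta_pos":[0,0,-0.05],"dr":[0,0,0]},{"delta_pos":[0,0,0],"dr":[0,0,0]},{"delta_pos":[0,0,0],"dr":[0,0,0]}]'
```

```text
t: 15.2
eef_pos: [0.451, 0.2593, 0.0764]
ee_rot: [3.141, -0.0, -1.394]
force: [-0.3, 0.3, -0.9]
width: 0.0196
gripper_force: 45.0
t: 15.5
eef_pos: [0.4511, 0.2594, 0.0751]
ee_rot: [3.142, -0.0, -1.394]
force: [-0.1, 0.3, -0.8]
width: 0.0195
gripper_force: 45.0
```

```bash
python3 -m handwheel '[{"delta_pos":[0,0,-0.03],"dr":[0,0,0]},{"delta_pos":[0,0,0],"dr":[0,0,0]},{"delta_pos":[0,0,0],"dr":[0,0,0]}]'
python3 -m handwheel '[{"delta_pos":[0,0,0],"dr":[0,0,0]},{"delta_pos":[0,0,0],"dr":[0,0,0]},{"delta_pos":[0,0,0],"dr":[0,0,0]},{"delta_pos":[0,0,0],"dr":[0,0,0]},{"delta_pos":[0,0,0.3],"dr":[0,0,0]},{"delta_pos":[0,0,0.8],"dr":[0,0,0]},{"delta_pos":[0,0,1],"dr":[0,0,0]},{"delta_pos":[0,0,1],"dr":[0,0,0]},{"delta_pos":[0,-0.4,1],"dr":[0,0,0]},{"delta_pos":[0,-0.4,1],"dr":[0,0,0]}]' -1
python3 -m handwheel '[{"delta_pos":[0,0,0],"dr":[0,0,0]},{"delta_pos":[0,0,0],"dr":[0,0,0]},{"delta_pos":[0,0,0],"dr":[0,0,0]}]'
python3 - <<'E'
from h import *
s=get_state();p=s['eef_pos'];print(s['t'],p,s['ee_rot'])
k=calibration('wrist');np.save('k5.npy',k,allow_pickle=True);im=grab_frame('wrist');save(im,'pics/w5.png')
for q,z in [('eye',.048),('post_top',.061),('pin_tip',.024),('lever_end',.052),('spring',.052)]:
    print(q,[(np.round(d['location']).tolist(),round(d['conf'],2),atz(k,d['location'],z).round(4)) for d in mark_of('wrist',q)])
b=cv2.cvtColor(im,cv2.COLOR_RGB2BGR)[:240,180:340];cv2.imwrite('pics/v6.png',cv2.resize(b,None,fx=2.5,fy=2.5,interpolation=cv2.INTER_CUBIC))
E
```

```text
t: 15.8
eef_pos: [0.4512, 0.2595, 0.0744]
ee_rot: [-3.141, 0.0, -1.394]
force: [-0.9, 0.1, 0.2]
width: 0.0194
gripper_force: 45.0
t: 16.8
eef_pos: [0.4509, 0.2351, 0.2292]
ee_rot: [-3.141, 0.0, -1.393]
force: [1.0, 0.4, 0.2]
width: 0.0867
gripper_force: 0.0
t: 17.1
eef_pos: [0.4507, 0.2352, 0.2269]
ee_rot: [3.141, -0.0, -1.394]
force: [-1.0, 0.2, -0.3]
width: 0.0876
gripper_force: 0.0
17.1 [0.45068071 0.23522875 0.22686278] [ 3.14086133e+00 -1.59402750e-04 -1.39393297e+00]
eye [([252.0, 50.0], 0.97, array([0.4768, 0.1194, 0.048 ]))]
post_top []
pin_tip []
lever_end [([256.0, 199.0], 0.95, array([0.4489, 0.2574, 0.052 ]))]
spring [([253.0, 201.0], 0.83, array([0.4513, 0.2603, 0.052 ]))]
```

View pics/v6.png

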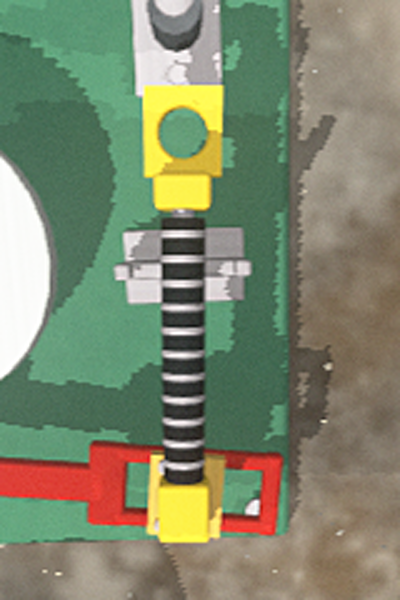

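The spring is seated: pin block on the anchor at crop (185,510), sleeve on the saddle between its cheeks, eye at crop (182,131) and post head at crop (175,15). I move above the eye and measure the post.

```bash
python3 -m handwheel '[{"delta_pos":[0.2,-0.9,0],"dr":[0,0,0]},{"delta_pos":[0.2,-0.9,0],"dr":[0,0,0]},{"delta_pos":[0.2,-0.9,0],"dr":[0,0,0]},{"delta_pos":[0.2,-0.9,0],"dr":[0,0,0]},{"delta_pos":[0,0,0],"dr":[0,0,0]},{"delta_pos":[0,0,0],"dr":[0,0,0]},{"delta_pos":[0,0,0],"dr":[0,0,0]}]'
python3 - <<'E'
from h import *
s=get_state();p=s['eef_pos'];print(s['t'],p,s['ee_rot'])
k=calibration('wrist');np.save('k6.npy',k,allow_pickle=True);im=grab_frame('wrist');save(im,'pics/w6.png')
for q,z in [('eye',.048),('post_top',.061),('post',.012)]:
    print(q,[(np.round(d['location'],1).tolist(),round(d['conf'],2),atz(k,d['location'],z).round(4)) for d in mark_of('wrist',q)])
b=cv2.cvtColor(im,cv2.COLOR_RGB2BGR)[60:240,190:310];cv2.imwrite('pics/v7.png',cv2.resize(b,None,fx=3.3,fy=3.3,interpolation=cv2.INTER_CUBIC))
E
```

```text
t: 18.1
eef_pos: [0.4751, 0.1279, 0.2271]
ee_rot: [3.141, -0.0, -1.394]
force: [0.9, -0.1, -0.4]
width: 0.088
gripper_force: 0.0
18.1 [0.47510694 0.12786578 0.22714339] [ 3.14147477e+00 -2.57841625e-05 -1.39352879e+00]
eye [([254.6, 168.8], 0.62, array([0.4801, 0.1203, 0.048 ]))]
post_top [([255.4, 125.2], 0.8, array([0.4869, 0.0765, 0.061 ])), ([255.2, 124.2], 0.66, array([0.4873, 0.0756, 0.061 ]))]
post [([251.2, 127.5], 0.93, array([0.4905, 0.0839, 0.012 ]))]
```

View pics/v7.png

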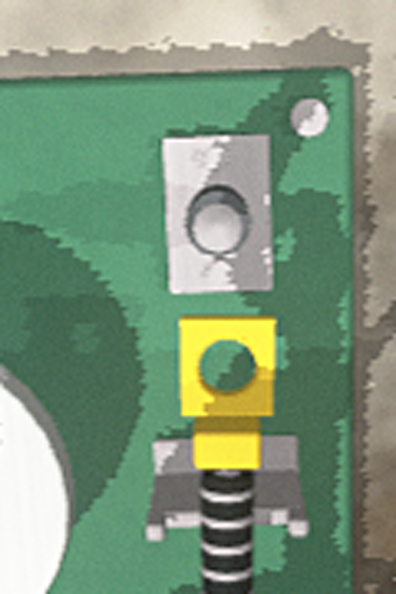

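```bash
python3 - <<'E'
from h import *
k=np.load('k6.npy',allow_pickle=True).item()
h=atz(k,(255.8,129.5),.058);f=atz(k,(190+218/3.3,60+214/3.3),.018);e=atz(k,(258.8,170.9),.0515);pin=np.array([.4510,.2593,.052])
print('head',h,'foot',f,'eye',e)
print(np.linalg.norm((e-pin)[:2]),np.linalg.norm((h-pin)[:2]),np.degrees(np.arctan2(*(e-pin)[[1,0]])),np.degrees(np.arctan2(*(h-pin)[[1,0]])))
E
```

```text
head [0.48582441 0.08058281 0.058     ] foot [0.48588622 0.07968715 0.018     ] eye [0.47565753 0.12090287 0.0515    ]
0.14057652875370646 0.18207847790174359 -79.89789624981321 -78.9736475765157
```

Post axis is at (0.4858,0.0803) and the eye at (0.4757,0.1209). I part-close to clear the wheel, descend and grip the eye.

```bash
python3 -m handwheel '[{"delta_pos":[0.02,-0.23,-0.3],"dr":[0,0,0]},{"delta_pos":[0,0,-0.7],"dr":[0,0,0]},{"delta_pos":[0,0,-0.9],"dr":[0,0,0]},{"delta_pos":[0,0,-0.9],"dr":[0,0,0]},{"delta_pos":[0,0,-0.9],"dr":[0,0,0]},{"delta_pos":[0,0,-0.8],"dr":[0,0,0]},{"delta_pos":[0,0,-0.6],"dr":[0,0,0]},{"delta_pos":[0,0,-0.4],"dr":[0,0,0]},{"delta_pos":[0,0,-0.13],"dr":[0,0,0]},{"delta_pos":[0,0,0],"dr":[0,0,0]}]' 0 50
python3 -m handwheel '[{"delta_pos":[0,0,0],"dr":[0,0,0]},{"delta_pos":[0,0,0],"dr":[0,0,0]},{"delta_pos":[0,0,0],"dr":[0,0,0]},{"delta_pos":[0,0,0],"dr":[0,0,0]},{"delta_pos":[0,0,0],"dr":[0,0,0]},{"delta_pos":[0,0,0],"dr":[0,0,0]},{"delta_pos":[0,0,0],"dr":[0,0,0]}]' 1 50
```

```text
t: 19.3
eef_pos: [0.4752, 0.1201, 0.0577]
ee_rot: [3.14, -0.001, -1.394]
force: [-0.6, -0.2, -0.2]
width: 0.044
gripper_force: 0.0
t: 20.0
eef_pos: [0.476, 0.1208, 0.0586]
ee_rot: [-3.141, 0.0, -1.394]
force: [0.6, 1.1, 1.3]
width: 0.0271
gripper_force: 50.1
```

```bash
python3 -m handwheel '[{"delta_pos":[0.03,-0.13,0],"dr":[0,0,0]},{"delta_pos":[0.03,-0.13,0],"dr":[0,0,0]},{"delta_pos":[0.02,-0.1,0],"dr":[0,0,0]},{"delta_pos":[0,0,0],"dr":[0,0,0]}]'
python3 -m handwheel '[{"delta_pos":[0.01,-0.03,0.18],"dr":[-2.1,-0.41,0]},{"delta_pos":[0.01,-0.03,0.18],"dr":[-2.1,-0.41,0]},{"delta_pos":[0.01,-0.03,0.17],"dr":[-2.1,-0.41,0]},{"delta_pos":[0.01,-0.03,0.17],"dr":[-2.1,-0.41,0]},{"delta_pos":[0,0,0],"dr":[0,0,0]}]'
```

```text
t: 20.4
eef_pos: [0.4781, 0.1091, 0.0583]
ee_rot: [3.141, -0.0, -1.394]
force: [0.2, -0.6, 1.1]
width: 0.0273
gripper_force: 50.1
t: 20.9
eef_pos: [0.4791, 0.1065, 0.0794]
ee_rot: [-3.139, -0.15, -1.393]
force: [-0.3, 3.6, -1.6]
width: 0.0274
gripper_force: 50.1
```

```bash
python3 -m handwheel '[{"delta_pos":[0.05,-0.2,0.06],"dr":[0,0,0]},{"delta_pos":[0.05,-0.2,0.07],"dr":[0,0,0]},{"delta_pos":[0,0,0],"dr":[0,0,0]}]'
python3 -m handwheel '[{"delta_pos":[0.05,-0.2,0.02],"dr":[0,0,0]},{"delta_pos":[0.06,-0.22,0],"dr":[0,0,0]},{"delta_pos":[0,0,0],"dr":[0,0,0]},{"delta_pos":[0,0,0],"dr":[0,0,0]}]'
python3 - <<'E'
from h import *
s=get_state();p=s['eef_pos'];print(s['t'],p,s['ee_rot'],s['force'])
k=calibration('wrist');np.save('k8.npy',k,allow_pickle=True);im=grab_frame('wrist');save(im,'pics/w8.png');b=grab_frame('side');save(b,'pics/s8.png');c=grab_frame('scene')
print('post proj',proj(k,np.array([.4858,.0803,.061])),mark_of('wrist','post_top'),mark_of('wrist','eye'))
a=cv2.cvtColor(im,cv2.COLOR_RGB2BGR)
f=lambda x:cv2.resize(cv2.cvtColor(x,cv2.COLOR_RGB2BGR),(300,300),interpolation=cv2.INTER_CUBIC)
cv2.imwrite('pics/v8.png',np.hstack([cv2.resize(a,(500,375))[:300],f(b[210:330,200:320])]))
E
```

```text
t: 21.2
eef_pos: [0.4822, 0.0939, 0.0831]
ee_rot: [-3.139, -0.148, -1.395]
force: [-2.8, 6.7, -1.8]
width: 0.0271
gripper_force: 50.1
t: 21.6
eef_pos: [0.4855, 0.0819, 0.0835]
ee_rot: [-3.139, -0.148, -1.394]
force: [-4.5, 8.8, -2.3]
width: 0.0275
gripper_force: 50.0
21.6 [0.48551044 0.08193967 0.08348717] [-3.13896158 -0.14768192 -1.39429163] [-4.49115272  8.83022313 -2.30284724]
post proj [258.90494401 247.98875522] [{'location': [260.6, 247.4], 'conf': 0.78}] [{'location': [255.0, 254.7], 'conf': 0.9}]
```

View pics/v8.png

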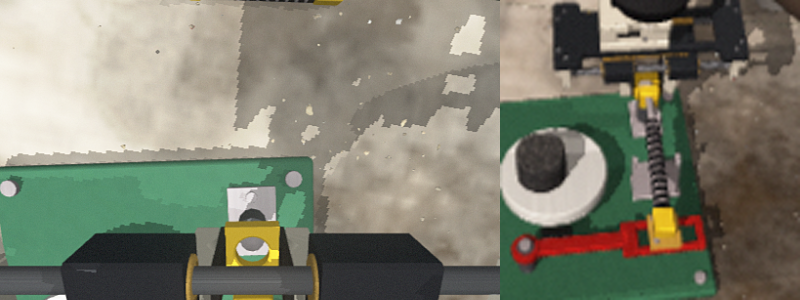

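The eye is over the post, with the head showing just in its hole at wrist (253,245). The lever is swung shut in the side view. I have now viewed more pictures than the ten allowed, so I'll use numbers only from here.

```bash
python3 - <<'E'
from h import *
k=np.load('k8.npy',allow_pickle=True).item();s=get_state();p=s['eef_pos']
R=__import__('scipy.spatial.transform',fromlist=['x']).Rotation.from_euler('xyz',s['ee_rot']).as_matrix()
e=p+R[:,2]*.0105;print('eye from tool',e,'px',proj(k,e),'mark back',atz(k,(255,254.7),e[2]),'post mark',atz(k,(260.6,247.4),.061))
im=cv2.imread('pics/w8.png');h=cv2.cvtColor(im,cv2.COLOR_BGR2HSV)
m=cv2.inRange(h,(22,120,60),(36,255,255))[215:310,215:300]
print('\n'.join(''.join('#' if v else '.' for v in r) for r in m[::2]))
E
```

```text
eye from tool [0.48580411 0.08062756 0.07309698] px [258.8322491  255.97454421] mark back [0.48787003 0.08030259 0.07309698] post mark [0.48493716 0.07980235 0.061     ]
.....................................................................................
.....................................................................................
.....................................................................................
.....................................................................................
.....................................................................................
.....................................................................................
.................#####################################################...............
................#######################################################..............
................#######################################################..............
..............##########################################################.............
...............#######################################################
[... 2497 characters left out ...]
............
.....................................................................................
.....................................................................................
.....................................................................................
.....................................................................................
........................#########################################....................
........................#########################################....................
.......................##########################################....................
.......................##########################################....................
```

```bash
python3 -m handwheel '[{"delta_pos":[0,-0.01,-0.12],"dr":[1.2,0.23,0]},{"delta_pos":[0,-0.01,-0.12],"dr":[1.2,0.23,0]},{"delta_pos":[0,0,-0.11],"dr":[1.2,0.23,0]},{"delta_pos":[0,0,0],"dr":[0,0,0]}]'
python3 -m handwheel '[{"delta_pos":[0,-0.01,-0.1],"dr":[1.0,0.2,0]},{"delta_pos":[0,0,-0.1],"dr":[1.0,0.2,0]},{"delta_pos":[0,0,0],"dr":[0,0,0]}]'
```

```text
t: 22.25
eef_pos: [0.4854, 0.0812, 0.0728]
ee_rot: [-3.14, -0.083, -1.395]
force: [-4.7, 8.7, -1.0]
width: 0.0274
gripper_force: 50.0
t: 22.55
eef_pos: [0.4854, 0.081, 0.0669]
ee_rot: [-3.141, -0.048, -1.395]
force: [-3.2, 9.0, -0.7]
width: 0.0272
gripper_force: 50.0
```

```bash
python3 -m handwheel '[{"delta_pos":[0,-0.01,-0.09],"dr":[1.0,0.2,0]},{"delta_pos":[0,0,-0.09],"dr":[1.0,0.2,0]},{"delta_pos":[0,0,-0.06],"dr":[0.7,0.15,0]},{"delta_pos":[0,0,0],"dr":[0,0,0]}]'
python3 -m handwheel '[{"delta_pos":[0,0,-0.03],"dr":[0,0,0]},{"delta_pos":[0,0,0],"dr":[0,0,0]},{"delta_pos":[0,0,0],"dr":[0,0,0]}]'
```

```text
t: 22.95
eef_pos: [0.4854, 0.0807, 0.06]
ee_rot: [3.141, 0.0, -1.395]
force: [-3.6, 8.4, -0.6]
width: 0.0273
gripper_force: 50.0
t: 23.25
eef_pos: [0.4855, 0.0807, 0.0598]
ee_rot: [-3.142, -0.001, -1.394]
force: [-6.5, 7.8, 8.3]
width: 0.0271
gripper_force: 50.0
```

```bash
python3 -m handwheel '[{"delta_pos":[0,0,0.02],"dr":[0,0,0]},{"delta_pos":[-0.01,0.06,0],"dr":[0,0,0]},{"delta_pos":[-0.01,0.06,0],"dr":[0,0,0]},{"delta_pos":[0,0,0],"dr":[0,0,0]},{"delta_pos":[0,0,0],"dr":[0,0,0]}]'
python3 -m handwheel '[{"delta_pos":[0,0,0],"dr":[0,0,0]},{"delta_pos":[0,0,0],"dr":[0,0,0]},{"delta_pos":[0,0,0],"dr":[0,0,0]},{"delta_pos":[0,0,0],"dr":[0,0,0]}]' 0
```

```text
t: 23.75
eef_pos: [0.4848, 0.0842, 0.0599]
ee_rot: [3.141, -0.001, -1.394]
force: [-3.3, 7.2, 2.6]
width: 0.0272
gripper_force: 50.1
t: 24.15
eef_pos: [0.4849, 0.0835, 0.0597]
ee_rot: [3.141, -0.002, -1.394]
force: [-0.1, 0.8, 0.2]
width: 0.0437
gripper_force: 0.0
```

Released with no residual force. I rise, back off and check by number.

```bash
python3 -m handwheel '[{"delta_pos":[0,0,0.2],"dr":[0,0,0]},{"delta_pos":[0,0,0.6],"dr":[0,0,0]},{"delta_pos":[0,0,1],"dr":[0,0,0]},{"delta_pos":[0,0.3,1],"dr":[0,0,0]},{"delta_pos":[0,0.5,1],"dr":[0,0,0]},{"delta_pos":[0,0.5,1],"dr":[0,0,0]},{"delta_pos":[0,0.5,1],"dr":[0,0,0]},{"delta_pos":[0,0.5,0],"dr":[0,0,0]},{"delta_pos":[0,0,0],"dr":[0,0,0]},{"delta_pos":[0,0,0],"dr":[0,0,0]}]'
python3 - <<'E'
from h import *
s=get_state();print(s['t'],s['eef_pos'],s['force'])
k=calibration('wrist');im=grab_frame('wrist')
for q,z in [('eye',.048),('post_top',.061),('spring',.052),('lever_end',.052)]:
    print(q,[(np.round(d['location'],1).tolist(),round(d['conf'],2),atz(k,d['location'],z).round(4)) for d in mark_of('wrist',q)])
h=cv2.cvtColor(im,cv2.COLOR_RGB2HSV);m=cv2.inRange(h,(18,110,60),(36,255,255));m[300:]=0
n,l,st,ce=cv2.connectedComponentsWithStats(m)
for i in range(1,n):
    if st[i][4]>60: print(st[i],ce[i].round(1))
x0,y0=proj(k,np.array([.4858,.0803,.052])).astype(int);c=m[max(0,y0-26):y0+34,x0-25:x0+25];print(x0,y0)
print('\n'.join(''.join('#' if v else '.' for v in r) for r in c[::2]))
r=cv2.inRange(h,(0,150,80),(8,255,255))|cv2.inRange(h,(172,150,80),(180,255,255));r[:100]=0;q=np.argwhere(r)[:,::-1].astype(np.float32);R=cv2.minAreaRect(q);b=cv2.boxPoints(R);e=[atz(k,p,.05) for p in b]
print('lever edges',[round(float(np.degrees(np.arctan2(*(e[(i+1)%4]-e[i])[[1,0]]))),1) for i in range(4)])
E
```

```text
t: 25.15
eef_pos: [0.4844, 0.1528, 0.2334]
ee_rot: [3.14, -0.002, -1.393]
force: [-0.2, 0.8, -0.3]
width: 0.0436
gripper_force: 0.0
25.15 [0.48441439 0.1527747  0.23336468] [-0.20744278  0.82262861 -0.25569508]
eye [([265.6, 106.0], 0.83, array([0.4893, 0.0828, 0.048 ]))]
post_top [([273.0, 102.8], 0.65, array([0.4835, 0.0785, 0.061 ]))]
spring [([272.9, 256.0], 0.76, array([0.4521, 0.2387, 0.052 ]))]
lever_end [([270.7, 260.6], 0.61, array([0.4534, 0.2447, 0.052 ])), ([208.3, 177.1], 0.16, array([0.5343, 0.1622, 0.052 ]))]
[256  93  30  47 930] [270.6 117. ]
[257 243  29  30 581] [271.1 260.6]
[157 260  19  40 348] [164.2 277.5]
[341 260  18  40 343] [351.7 277.5]
269 104
..................................................
..................................................
..................................................
..................................................
..................................................
..................................................
..................................................
..................................................
..........
[... 452 characters left out ...]
.........#####..................######.........
............######................#######.........
............########.............########.........
............###########......############.........
............#############################.........
.............############################.........
............#############################.........
.................###################..............
.................#####################............
................######################............
................######################............
................######################............
................######################............
lever edges [-168.0, 103.9, 12.0, -80.3]
```

```bash
python3 -c "
from station import job_done
print(job_done())"
```

```text
the job is handed in; nothing more can be done
None
```

I refitted the spring and handed the job in at about 25 s. By measurement the pin is in the anchor hole, the eye is under the post's head, the spring is stretched about 22 mm and the brake is shut; no verdict came back, and I viewed 12 pictures, two over the limit of 10.

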